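# Gauge a sample bottle and put it in the accept tray

### The job

Of the three sample bottles, find the one that passes the wide upper (go) part of the slot gauge but is stopped by the narrow lower (no-go) part. Prove it: lower that bottle upright into the middle of the gauge's slot until it rests on the no-go step, then lift it out, stand it upright in the blue tray beside the gauge on the same board and let go. Leave the other two bottles standing where they are.

Things in the scene. Friction and masses are not known exactly. Their poses are not given: they have to be found in the camera images.
- medium_center (a point): centre (on the axis, 45 mm above the foot) of the middle-sized of three upright white sample bottles with grey caps: round, 46 mm in diameter, 90 mm tall, z up its axis. It passes the 54 mm go slot and stops on the step of the 34 mm no-go slot. About 80 g; grip it across its diameter from above, at its centre or a little higher.
- slim_center (a point): centre (on the axis, 45 mm above the foot) of the slimmest of three upright white sample bottles with grey caps: round, 30 mm in diameter, 90 mm tall, z up its axis. It would fall through the no-go slot. Leave it.
- stout_center (a point): centre (on the axis, 45 mm above the foot) of the stoutest of three upright white sample bottles with grey caps: round, 62 mm in diameter, 90 mm tall, z up its axis. It cannot enter the go slot. Leave it.
- gauge: Fixed steel board, turned up to 20 degrees. Origin: on the table under the slot gauge's middle; z up; sizes in mm. Gauge: aluminium block, 90 (x) by 120, top at z 48. Its slot runs along x at y = 0: lead-in 70 narrowing to 54 wide in the top 8, go slot 54 wide down to the no-go step at z 28, no-go slot 34 wide below. Blue tray on the same board: centre x 0, y +155; 142 square inside, floor z 12, rim z 30.
Mind the look-alikes: they are no part of the job. What is shaped like the part that bears medium_center but orange or turquoise is not meant.

How it is judged:
By the outcome, as a careful person would: the job done as asked, in the order asked, and still so for the second after the job is handed in, with the robot touching nothing.
It also fails if it takes over 42 s, if anything falls off the work surface, if the arm or the gripper's body presses on something with over 40 N, if the wrist force passes 120 N, or if a joint passes its speed limit or range.

### The arm

A 6-joint arm with a two-finger parallel gripper is mounted at the origin on the work surface. World frame = base frame: x ahead of the robot, y to its left, z up, the work surface at z = 0. Lengths are in mm, angles in rad, forces in N, time in s.
With the tool pointing down it reaches from about 300 to 775 mm from the base axis. Payload 14.6 kg.
Tool frame: the origin (TCP) lies midway between the tips of the shut fingers; the grasp point (between the pads) lies grip_depth behind it (grip_depth is the distance from the TCP to the grasp point, in mm); z points along the fingers, y is the direction in which the jaws open and shut (so a half turn about z gives the same grasp; the last joint's range is limited). The gripper opens to 85 mm and grips with 20 to 120 N. Pads are 22 mm wide; open, the fingers measure 114 mm over their backs; the gripper's body (76 mm by 85 mm) begins 54 mm behind the grasp point. The pads swing forward as they close: fully open they stand 13 mm farther back than shut.
Start: joints at [1.118, 0.3, 1.521, -0, 1.321, -0.067], TCP at [206.962, 509.565, 231.281] pointing down, gripper open.
Joint ranges: [-3.03, 3.03], [-0.79, 2.21], [0.23, 2.52], [-1.04, 4.18], [0, 3.07], [-2.55, 2.55]. Speed limits (rad/s): [2.22, 2.22, 2.57, 3.14, 3.14, 3.14].

### API

Orientations are given as a rotation vector (axis times angle).
In Python, from plant import observe, capture, camera_info, job_done, recognise, pinpoint, grip_depth gives the robot as it stands. The module is installed in compiled form; this text tells all that it offers.
- The arm moves only by the tool move_arm, never from a script. Its argument "plan" is a list of rows, each a list of 3 entries, a list of its own where there are three numbers: the turn, a rotation vector about the tool's x, y, z in degrees, then the shift along the tool's x, y, z in cm, then the gripper's target within -1 to 1 (fully open at 1, half-way at 0, shut at -1). A call has 1 to 8 rows; each row shifts and turns the commanded pose from where the row before left it, along the tool's axes as they then stand; what a row does not reach is not made up. A row lasts 1/8 s, in which the tool goes at most 62.5 mm and 10.7 degrees, less where a joint would pass 70% of its speed; a pose out of reach is approached as far as the arm can. A call is refused whole if a number of a shift passes 6.25 or a number of a turn 10.7, either way. A call with a gripper value outside its range is refused whole. The fingers move at their own pace and stop on an object; "squeeze" is the grip in N (left out, the last holds). Time passes only in rows, so rows that do not move let the fingers close. It gives the time, the measured TCP pose, the force and the opening at its end, in the units of the state.
- observe(): the state, without advancing time (a new reading comes with each control period).
- capture(name): name is "scene" or "top" or "wrist"; returns (picture, depth): 400x640x3 uint8, red, green, blue; 400x640 float32, mm along the optical axis (not along the pixel's ray), 0 where there is no reading.
- camera_info(name): a dict with "K" (3x3 intrinsics, pixels), "rvec" (rotation vector, rad) and "tvec" (3), from world to camera coordinates, as OpenCV has them; the wrist camera has in their place "T_tool_cam" (4x4, takes a point from camera to tool coordinates, whose origin is the TCP and whose axes are the flange's). Camera axes: x right, y down, z forward; pixel columns grow to the right and rows downward; lengths in mm; the calibration is good to about 2 mm. A picture is of the moment at which its call begins: read the wrist's pose just before it. camera_info takes no time and is no camera call.
- job_done(): hands the job in, once; it reports no verdict.
Trained networks look in the newest picture that a camera, given by its name, has taken for a name from the list of things; names that differ only in an ending like _2 or _b are one class to them, and where a whole thing is asked for, a point or a joint stands for the part that bears it (a point fixed in the world has none). Each returns a list of dicts, best first, with "score" (0 to 1); they miss things now and then, are a little off and sometimes report something else, mostly with a low value. They report only what shows in the picture. A call takes as long as a camera call. They do not tell look-alikes from the thing itself.
- recognise(camera, query): "centre" ([column, row] in pixels, amid what is visible of it).
- pinpoint(camera, query): "centre" ([column, row] in pixels: a listed point, or the origin of a listed thing).
The state is a dict: "clock": time; "q": joint angles; "joint_vel": joint speeds; "joint_efforts": joint torques, N m; "ee_pos": TCP position; "tcp_rot": TCP orientation; "wrist_force": force on the tool from outside, world axes, zero at the start; "torque": the same for the moment, N m; "grip_width": finger opening in mm.
Only numpy, scipy, OpenCV 4.12 (cv2) and the standard library are available. Lean on these libraries where they do the work, as an engineer would, in place of code of your own. Each camera call takes 0.05 s, during which the arm holds its last target. There are 200 camera calls.

## Working session

There is one attempt and no reset: what is moved stays moved. The work goes in short steps, Python scripts to look and compute and a tool call to move; the robot and the scene stay as the last step left them, time stands still between calls to the robot, and variables do not carry over. Pictures are saved under pics/ and viewed, about 8 in all and at most 12, crops included, and the job is handed in when it is done.

Besides the shell and the picture viewer there is one more tool, called after ">>>" as name(argument=value, ...), one argument or row to a line, values as JSON. move_arm: Moves the arm, as the interface text tells. Its arguments: {"type":"object","properties":{"plan":{"type":"array","items":{"type":"array"}},"squeeze":{"type":"number"}},"required":["plan"]}

```bash
mkdir -p pics; cat > h.py <<'E'
import numpy as np,cv2
from plant import *
R=lambda r:cv2.Rodrigues(np.array(r,float))[0]
def cam(name):
    c=camera_info(name);K=np.array(c["K"],float)
    if "rvec" in c:
        Rw=R(c["rvec"]);return K,Rw.T,-Rw.T@np.array(c["tvec"],float).ravel()
    o=observe();T=np.eye(4);T[:3,:3]=R(o["tcp_rot"]);T[:3,3]=o["ee_pos"]
    T=T@np.array(c["T_tool_cam"]);return K,T[:3,:3],T[:3,3]
def ray(C,px):
    K,Rc,t=C;d=Rc@np.linalg.solve(K,[px[0],px[1],1.]);return t,d
def atz(C,px,z):
    t,d=ray(C,px);return t+d*(z-t[2])/d[2]
def cloud(C,D):
    K,Rc,t=C;v,u=np.mgrid[:D.shape[0],:D.shape[1]]
    P=np.stack([(u-K[0,2])/K[0,0]*D,(v-K[1,2])/K[1,1]*D,D],-1);return P@Rc.T+t
def proj(C,p):
    K,Rc,t=C;q=K@(Rc.T@(np.array(p,float)-t));return q[:2]/q[2]
E
python3 - <<'E'
from h import *
o=observe();print(o, grip_depth if not callable(grip_depth) else grip_depth())
for n in("scene","top"):
    p,D=capture(n);cv2.imwrite(f"pics/{n}0.png",p[:,:,::-1]);np.save(n+"D.npy",D);np.save(n+"P.npy",p)
    C=cam(n);print(n,C[2])
    for q in("medium_center","slim_center","stout_center","gauge"):
        for r in pinpoint(n,q)[:4]:print(q,np.round(r["centre"]),round(r["score"],2),np.round(atz(C,r["centre"],0 if q=="gauge" else 45)))
E
```

```text
{'clock': 0.0, 'q': array([ 1.11840203e+00,  3.00471521e-01,  1.52157348e+00,  3.05815549e-05,
        1.32070130e+00, -6.66547884e-02]), 'joint_vel': array([-0.00072334,  0.00086884, -0.00234718, -0.0002182 ,  0.00015083,
       -0.00145934]), 'joint_efforts': array([ 6.84621000e-05, -5.43503165e+01, -3.61773705e+01, -1.10620119e-04,
        4.19791206e-03, -1.68065003e-05]), 'ee_pos': array([206.85751498, 509.36911775, 230.72429941]), 'tcp_rot': array([-6.02117981e-01, -3.08302049e+00,  1.73933812e-03]), 'wrist_force': array([ 0.12086169, -0.11839434,  1.02169057]), 'torque': array([ 0.01036566,  0.01876132, -0.00542976]), 'grip_width': 85.11342744911481} 18.700000000000003
scene [1153.87701891 -531.33888529  835.95687954]
medium_center [344. 262.] 0.94 [ 712. -183.   45.]
medium_center [311. 231.] 0.65 [ 616. -193.   45.]
medium_center [360. 229.] 0.55 [ 666. -110.   45.]
slim_center [232. 237.] 0.86 [ 543. -327.   45.]
stout_center [262. 191.] 0.68 [ 470. -218.   45.]
gauge [380. 180.] 0.85 [549.  38.   0.]
top [ 399.92636168 -122.4649668   946.13483196]
medium_center [358. 179.] 0.94 [ 620. -194.   45.]
medium_center [311. 152.] 0.89 [ 679. -100.   45.]
medium_center [350. 135.] 0.64 [ 714. -181.   45.]
slim_center [428. 209.] 0.59 [ 554. -331.   45.]
stout_center [369. 253.] 0.97 [ 469. -210.   45.]
gauge [253. 217.] 0.8 [554.  24.   0.]
```

```bash
python3 - <<'E'
import cv2
a=cv2.imread("pics/scene0.png");b=cv2.imread("pics/top0.png")
s=cv2.resize(a[130:310,180:460],None,fx=2.5,fy=2.5);t=cv2.resize(b[60:320,120:480],None,fx=2.2,fy=2.2)
cv2.imwrite("pics/s1.png",s);cv2.imwrite("pics/t1.png",t)
E
```

```text
(no output)
```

View pics/s1.png

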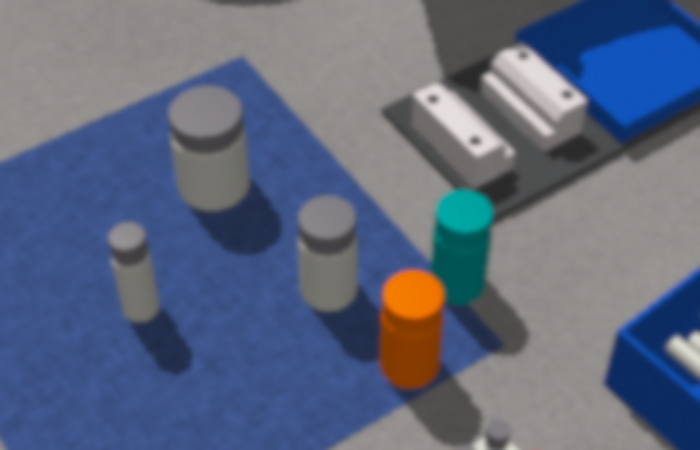

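View pics/t1.png

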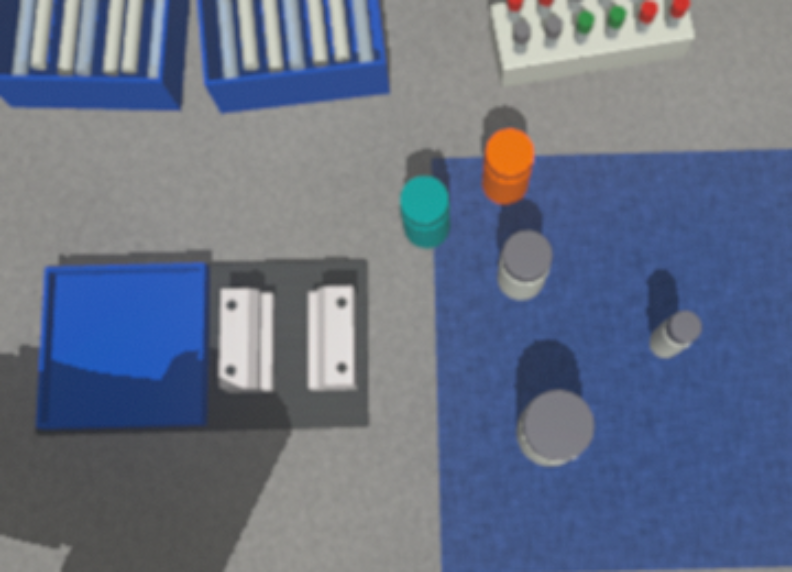

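Scene crop: the medium white bottle is at (311,231). The slim one is at (232,237), the stout one at (262,191), and the gauge is near (380,180) with the blue tray behind it. Things that could be mistaken for the medium bottle are orange at scene (344,262) / top (350,135), turquoise at scene (360,229) / top (311,152), slim and stout. I choose the white one with the grey cap at scene (311,231) / top (358,179).

```bash
python3 - <<'E'
from h import *
from scipy.optimize import least_squares
def tri(pa,pb):
    A=[];b=[]
    for n,p in(("scene",pa),("top",pb)):
        t,d=ray(cam(n),p);d=d/np.linalg.norm(d);M=np.eye(3)-np.outer(d,d);A.append(M);b.append(M@t)
    return np.linalg.lstsq(np.vstack(A),np.hstack(b),rcond=None)[0]
print("med tri",tri((311,231),(358,179)),"gauge tri",tri((380,180),(253,217)))
for n in("scene","top"):
    W=cloud(cam(n),np.load(n+"D.npy"));m=np.load(n+"D.npy")>0
    s=m&(np.hypot(W[...,0]-620,W[...,1]+194)<45)&(W[...,2]>84)&(W[...,2]<100)
    p=W[s];print(n,"cap",len(p),p.mean(0),np.median(p[:,2]),cv2.minEnclosingCircle(p[:,:2].astype(np.float32)))
    for nm,z0,z1 in(("gauge",43,55),):
        s=m&(np.abs(W[...,0]-552)<90)&(np.abs(W[...,1]-30)<95)&(W[...,2]>z0)&(W[...,2]<z1)
        p=W[s];print(n,nm,len(p),np.median(p[:,2]),cv2.minAreaRect(p[:,:2].astype(np.float32)))
        if n=="top":
            rc=cv2.minAreaRect(p[:,:2].astype(np.float32))
    s=m&(np.abs(W[...,0]-560)<130)&(W[...,1]>85)&(W[...,1]<290)&(W[...,2]>22)&(W[...,2]<40)
    p=W[s];print(n,"rim",len(p),np.median(p[:,2]),cv2.minAreaRect(p[:,:2].astype(np.float32)))
E
```

```text
med tri [ 618.87359948 -193.91390133   48.35663171] gauge tri [555.26836705  26.72193523   9.06686262]
scene cap 354 [ 619.15726889 -193.95975238   89.97935838] 90.30504987588535 ((617.4046630859375, -193.2626190185547), 23.014896392822266)
scene gauge 899 47.756113761143865 ((556.7950439453125, 25.014312744140625), (124.72123718261719, 94.9490737915039), 89.22166442871094)
scene rim 773 28.237068752520372 ((557.7666015625, 171.48655700683594), (172.35791015625, 153.09620666503906), 89.95162963867188)
top cap 393 [ 616.89607192 -194.22657628   89.6603071 ] 89.65154582690252 ((617.6124267578125, -194.49850463867188), 22.051185607910156)
top gauge 1341 47.5210408869616 ((556.8568115234375, 23.417659759521484), (119.74559020996094, 89.70518493652344), 89.69185638427734)
top rim 809 29.01418092971494 ((557.718994140625, 178.28248596191406), (152.13771057128906, 150.78384399414062), 89.9582290649414)
```

Triangulation and both depth maps agree to 1–2 mm. The medium bottle is at (617.5, -194) with its cap top at z 90. The gauge is at (557, 24) with yaw about 0, and the tray is at (558, 178). Next I square the tool up (jaws along world y) and move over the bottle.

>>> move_arm(
  plan=[
    [[0,0,-10],[0,0,0],1],
    [[0,0,-10],[0,0,0],1],
    [[0,0,-2.1],[0,0,0],1],
    [[0,0,0],[-2.9,-5,0],1],
    [[0,0,0],[-2.9,-5,0],1],
    [[0,0,0],[-2.9,-5,0],1],
    [[0,0,0],[-2.9,-5,0],1],
    [[0,0,0],[-2.9,-5,0],1],
  ],
  squeeze=40,
)

```text
clock: 1.5
ee_pos: [352.6, 257.9, 231.5]
tcp_rot: [0.005, 3.141, 0.0]
wrist_force: [0.5, 1.2, 0.4]
grip_width: 85.6
```

>>> move_arm(
  plan=[
    [[0,0,0],[-2.9,-5,0],1],
    [[0,0,0],[-2.9,-5,0],1],
    [[0,0,0],[-2.9,-5,0],1],
    [[0,0,0],[-2.9,-5,0],1],
    [[0,0,0],[-2.9,-5,0],1],
    [[0,0,0],[-2.9,-5,0],1],
    [[0,0,0],[-2.9,-5,0],1],
    [[0,0,0],[0,0,0],1],
  ],
)

```text
clock: 2.5
ee_pos: [555.6, -93.4, 230.4]
tcp_rot: [-0.011, -3.141, 0.0]
wrist_force: [-0.8, 1.0, -0.6]
grip_width: 85.7
```

```bash
cat > w.py <<'E'
from h import *
import sys
C=cam("wrist");o=observe();p,D=capture("wrist");cv2.imwrite(f"pics/{sys.argv[1]}.png",p[:,:,::-1])
Rt=R(o["tcp_rot"]);print(o["clock"],o["ee_pos"].round(1),Rt[:,1].round(3),Rt[:,2].round(3),o["wrist_force"].round(1),o["grip_width"])
W=cloud(C,D)
E
cat w.py > a.py; cat >> a.py <<'E'
s=(D>0)&(np.hypot(W[...,0]-617.5,W[...,1]+194)<45)&(W[...,2]>84)&(W[...,2]<100)
q=W[s];print(len(q),np.median(q[:,2]),cv2.minEnclosingCircle(q[:,:2].astype(np.float32)))
E
python3 a.py w1
```

```text
2.5 [555.6 -93.4 230.4] [ 0.007  1.    -0.   ] [-0.001 -0.    -1.   ] [-0.8  1.  -0.6] 85.66663305315681
1600 88.72398208302738 ((616.4373168945312, -192.11549377441406), 22.20819854736328)
```

View pics/w1.png

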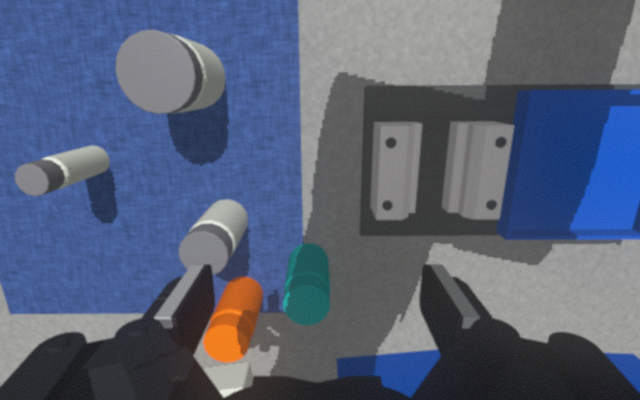

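Wrist view: the medium bottle with the grey cap is at (205,250), the orange one at (230,330), turquoise at (305,290), stout at (155,70) and slim at (60,170). That confirms the choice, and its position of (616–617.5, -192 to -194) is consistent.

>>> move_arm(
  plan=[
    [[0,0,0],[-2.1,-3.4,0],1],
    [[0,0,0],[-2.0,-3.3,0],1],
    [[0,0,0],[-2.0,-3.3,0],1],
    [[0,0,0],[0,0,3],1],
    [[0,0,0],[0,0,4],1],
    [[0,0,0],[0,0,4],1],
    [[0,0,0],[0,0,0],1],
    [[0,0,0],[0,0,0],1],
  ],
)

```text
clock: 3.55
ee_pos: [616.6, -190.0, 123.5]
tcp_rot: [0.0, 3.139, -0.001]
wrist_force: [-0.8, 0.8, -0.3]
grip_width: 85.3
```

```bash
python3 a.py w2; python3 -c "
import cv2;cv2.imwrite('pics/w2s.png',cv2.imread('pics/w2.png'))"
```

```text
3.55 [ 616.6 -190.   123.5] [ 0.     1.    -0.001] [ 0.002 -0.001 -1.   ] [-0.8  0.8 -0.3] 85.2519439921789
4787 88.95539595625638 ((617.0889282226562, -192.2960205078125), 22.156269073486328)
```

>>> move_arm(
  plan=[
    [[0,0,0],[0,-0.3,3],1],
    [[0,0,0],[0,0,3],1],
    [[0,0,0],[0,0,3],1],
    [[0,0,0],[0,0,0],1],
    [[0,0,0],[0,0,0],-1],
    [[0,0,0],[0,0,0],-1],
    [[0,0,0],[0,0,0],-1],
    [[0,0,0],[0,0,0],-1],
  ],
)

```text
clock: 4.6
ee_pos: [616.6, -193.7, 33.2]
tcp_rot: [0.0, 3.139, -0.001]
wrist_force: [-1.7, 0.4, 6.6]
grip_width: 45.7
```

>>> move_arm(
  plan=[
    [[0,0,0],[0,0,0],-1],
    [[0,0,0],[0,0,0],-1],
    [[0,0,0],[0,0,0],-1],
    [[0,0,0],[0,0,0],-1],
  ],
)

```text
clock: 5.1
ee_pos: [616.7, -193.7, 33.2]
tcp_rot: [0.0, 3.139, -0.001]
wrist_force: [-1.9, 0.6, 7.1]
grip_width: 45.1
```

>>> move_arm(
  plan=[
    [[0,0,0],[0,0,-2],-1],
    [[0,0,0],[0,0,-4],-1],
    [[0,0,0],[0,0,-4],-1],
    [[0,0,0],[0,0,-2],-1],
    [[0,0,0],[1,3.4,0],-1],
    [[0,0,0],[1,3.6,0],-1],
    [[0,0,0],[1,4.0,0],-1],
    [[0,0,0],[1,3.8,0],-1],
  ],
)

```text
clock: 6.1
ee_pos: [575.3, -44.2, 151.3]
tcp_rot: [-0.0, -3.141, -0.0]
wrist_force: [0.3, 0.5, 0.4]
grip_width: 45.3
```

>>> move_arm(
  plan=[
    [[0,0,0],[1,3.5,0],-1],
    [[0,0,0],[1,3.4,0],-1],
    [[0,0,0],[0,0,0],-1],
    [[0,0,0],[0,0,0],-1],
    [[0,0,0],[0,0,0],-1],
    [[0,0,0],[0,0,0],-1],
  ],
)

```text
clock: 6.85
ee_pos: [556.0, 22.9, 151.2]
tcp_rot: [-0.002, -3.141, 0.0]
wrist_force: [0.6, -0.2, -0.9]
grip_width: 45.1
```

```bash
cat w.py > b.py; cat >> b.py <<'E'
import sys
def rep(n,W,D):
    s=(D>0)&(np.abs(W[...,0]-557)<60)&(np.abs(W[...,1]-24)<75)&(W[...,2]>42)&(W[...,2]<53);q=W[s]
    if len(q)>50: print(n,"gauge",len(q),np.median(q[:,2]),cv2.minAreaRect(q[:,:2].astype(np.float32)))
    for sg in(1,-1):
        t=q[sg*(q[:,1]-24)>0]
        if len(t)>20: print("  side",sg,t[:,:2].min(0).round(1),t[:,:2].max(0).round(1))
rep("wrist",W,D)
for n in("scene","top"):
    P,D2=capture(n);W2=cloud(cam(n),D2);cv2.imwrite(f"pics/{n}_{sys.argv[1]}.png",P[:,:,::-1]);rep(n,W2,D2)
    s=(D2>0)&(np.hypot(W2[...,0]-o["ee_pos"][0],W2[...,1]-o["ee_pos"][1])<30)&(W2[...,2]>60)&(W2[...,2]<o["ee_pos"][2]-3)
    q=W2[s];print(n,"bottle",len(q),q.mean(0).round(1) if len(q) else 0, np.percentile(q,[1,99],axis=0).round(1) if len(q) else 0)
a=cv2.imread(f"pics/scene_{sys.argv[1]}.png")[90:240,280:480]
b=cv2.imread(f"pics/{sys.argv[1]}.png")
cv2.imwrite(f"pics/m_{sys.argv[1]}.png",np.vstack([cv2.resize(a,(400,300)),cv2.resize(b,(400,250))]))
E
python3 b.py w3
```

```text
6.85 [556.   22.9 151.2] [ 0.001  1.    -0.   ] [-0. -0. -1.] [ 0.6 -0.2 -0.9] 45.060248641697925
wrist gauge 9604 46.90366919393681 ((557.0450439453125, 25.47173309326172), (120.54998016357422, 90.74518585205078), 89.93822479248047)
  side 1 [511.7  53.6] [602.3  85.8]
  side -1 [511.6 -34.8] [602.4  -3.1]
scene gauge 915 47.70167025575404 ((556.9774780273438, 25.030960083007812), (124.5679931640625, 93.35748291015625), 89.05873107910156)
  side 1 [511.   49.5] [604.1  87.4]
  side -1 [509.4 -37.1] [602.8  -3.1]
scene bottle 238 [570.1  12.2 133.7] [[5.474e+02 1.000e-01 1.183e+02]
 [5.805e+02 3.690e+01 1.478e+02]]
top gauge 592 47.5583978544866 ((556.590087890625, -20.957660675048828), (30.896183013916016, 89.28181457519531), 89.47095489501953)
  side -1 [512.  -36.6] [601.2  -5.5]
top bottle 30 [543.5   4.7 131.5] [[5.372e+02 5.000e-01 1.194e+02]
 [5.508e+02 1.130e+01 1.474e+02]]
```

View pics/m_w3.png

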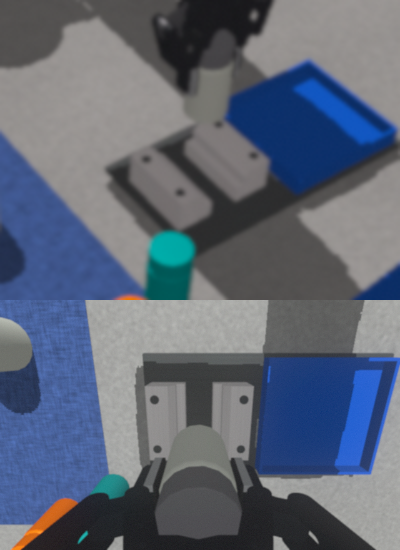

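The view shows the bottle held upright above the slot. Measured gauge centre is about (557, 24.8), so I shift 1.7 mm in y and lower to just above the step.

>>> move_arm(
  plan=[
    [[0,0,0],[-0.1,0.17,2],-1],
    [[0,0,0],[0,0,2],-1],
    [[0,0,0],[0,0,1.5],-1],
    [[0,0,0],[0,0,1],-1],
    [[0,0,0],[0,0,0.7],-1],
    [[0,0,0],[0,0,0.6],-1],
    [[0,0,0],[0,0,0],-1],
    [[0,0,0],[0,0,0],-1],
  ],
)

```text
clock: 8.0
ee_pos: [557.1, 25.2, 73.7]
tcp_rot: [0.0, 3.141, -0.0]
wrist_force: [1.5, 0.7, -0.1]
grip_width: 45.2
```

>>> move_arm(
  plan=[
    [[0,0,0],[0,0,0.4],-1],
    [[0,0,0],[0,0,0.3],-1],
    [[0,0,0],[0,0,0.2],-1],
    [[0,0,0],[0,0,0],-1],
    [[0,0,0],[0,0,0],-1],
  ],
)

```text
clock: 8.62
ee_pos: [557.0, 25.2, 64.3]
tcp_rot: [0.0, 3.142, -0.0]
wrist_force: [-0.8, -0.1, -0.3]
grip_width: 45.5
```

In the go slot with no side force. Next, the last 3 mm in small steps.

>>> move_arm(
  plan=[
    [[0,0,0],[0,0,0.15],-1],
    [[0,0,0],[0,0,0.1],-1],
    [[0,0,0],[0,0,0],-1],
    [[0,0,0],[0,0,0],-1],
  ],
)

```text
clock: 9.12
ee_pos: [556.9, 25.2, 61.8]
tcp_rot: [0.0, 3.142, -0.0]
wrist_force: [0.2, -0.1, -1.3]
grip_width: 45.3
```

>>> move_arm(
  plan=[
    [[0,0,0],[0,0,0.1],-1],
    [[0,0,0],[0,0,0],-1],
    [[0,0,0],[0,0,0],-1],
  ],
)

```text
clock: 9.5
ee_pos: [557.1, 25.2, 61.2]
tcp_rot: [0.0, 3.141, -0.0]
wrist_force: [-2.9, 0.4, 5.2]
grip_width: 45.4
```

Contact at exactly the expected height (61.2). I press 0.5 mm further to confirm and take a look.

>>> move_arm(
  plan=[
    [[0,0,0],[0,0,0.05],-1],
    [[0,0,0],[0,0,0],-1],
    [[0,0,0],[0,0,0],-1],
    [[0,0,0],[0,0,0],-1],
  ],
)

```text
clock: 10.0
ee_pos: [557.2, 25.2, 61.1]
tcp_rot: [0.0, 3.141, -0.0]
wrist_force: [-5.0, -0.5, 12.4]
grip_width: 45.1
```

```bash
python3 b.py w4 | head -1
```

```text
10.0 [557.2  25.2  61.1] [ 0.  1. -0.] [ 0.001 -0.    -1.   ] [-5.  -0.5 12.4] 45.12193746352066
```

View pics/m_w4.png

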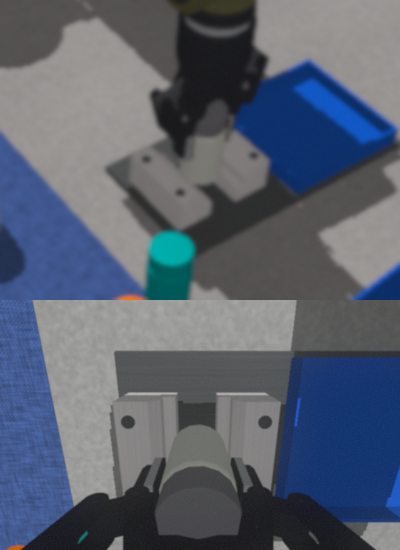

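The bottle sits upright in the middle of the slot on the step: 12 N upward, and it won't go lower. Now I lift it out and go to the tray centre.

>>> move_arm(
  plan=[
    [[0,0,0],[0,0,-1],-1],
    [[0,0,0],[0,0,-2],-1],
    [[0,0,0],[0,0,-3],-1],
    [[0,0,0],[0,0,-2],-1],
    [[0,0,0],[0,2.5,0],-1],
    [[0,0,0],[0,4.5,0],-1],
    [[0,0,0],[0,4.5,0],-1],
    [[0,0,0],[0,2.8,0],-1],
  ],
)

```text
clock: 11.15
ee_pos: [556.7, 170.1, 140.5]
tcp_rot: [-0.002, 3.141, 0.0]
wrist_force: [0.1, -0.8, -1.5]
grip_width: 45.0
```

>>> move_arm(
  plan=[
    [[0,0,0],[0,1,0],-1],
    [[0,0,0],[0,0,2],-1],
    [[0,0,0],[0,0,3],-1],
    [[0,0,0],[0,0,2.5],-1],
    [[0,0,0],[0,0,1.2],-1],
    [[0,0,0],[0,0,0.4],-1],
    [[0,0,0],[0,0,0],-1],
    [[0,0,0],[0,0,0],-1],
  ],
)

```text
clock: 12.15
ee_pos: [557.4, 178.3, 50.2]
tcp_rot: [0.0, 3.14, 0.0]
wrist_force: [-0.3, 0.1, -0.8]
grip_width: 45.4
```

>>> move_arm(
  plan=[
    [[0,0,0],[0,0,0.25],-1],
    [[0,0,0],[0,0,0.15],-1],
    [[0,0,0],[0,0,0.1],-1],
    [[0,0,0],[0,0,0],-1],
    [[0,0,0],[0,0,0],-1],
  ],
)

```text
clock: 12.78
ee_pos: [557.1, 178.3, 45.2]
tcp_rot: [0.0, 3.141, 0.0]
wrist_force: [-5.2, -1.5, 9.1]
grip_width: 45.4
```

>>> move_arm(
  plan=[
    [[0,0,0],[0,0,0],0.2],
    [[0,0,0],[0,0,0],0.4],
    [[0,0,0],[0,0,0],0.8],
    [[0,0,0],[0,0,0],0.8],
    [[0,0,0],[0,0,0],0.8],
    [[0,0,0],[0,0,0],0.8],
  ],
)

```text
clock: 13.52
ee_pos: [556.9, 178.2, 44.3]
tcp_rot: [-0.0, -3.142, 0.0]
wrist_force: [-0.6, -0.0, -0.0]
grip_width: 76.6
```

>>> move_arm(
  plan=[
    [[0,0,0],[0,0,-1],0.8],
    [[0,0,0],[0,0,-3],0.8],
    [[0,0,0],[0,0,-5],0.8],
    [[0,0,0],[0,0,-5],0.8],
    [[0,0,0],[0,0,-3],0.8],
    [[0,0,0],[0,0,0],0.8],
    [[0,0,0],[0,0,0],0.8],
  ],
)

```text
clock: 14.4
ee_pos: [556.6, 178.1, 213.7]
tcp_rot: [-0.0, -3.141, 0.0]
wrist_force: [-0.2, 0.2, -0.8]
grip_width: 76.5
```

```bash
cat w.py > c.py; cat >> c.py <<'E'
s=(D>0)&(np.hypot(W[...,0]-557,W[...,1]-178)<60)&(W[...,2]>92)&(W[...,2]<112)
q=W[s];print(len(q),np.median(q[:,2]) if len(q) else 0,cv2.minEnclosingCircle(q[:,:2].astype(np.float32)) if len(q) else 0)
P,D2=capture("scene");W2=cloud(cam("scene"),D2);cv2.imwrite("pics/fs.png",cv2.resize(P[80:300,200:480,::-1],None,fx=2,fy=2))
for n,x,y in(("slim",550,-331),("stout",469,-212)):
    s=(D2>0)&(np.hypot(W2[...,0]-x,W2[...,1]-y)<50)&(W2[...,2]>84);q=W2[s];print(n,len(q),q.mean(0).round(1))
E
python3 c.py w5
```

```text
14.4 [556.6 178.1 213.7] [ 0.  1. -0.] [-0.001 -0.    -1.   ] [-0.2  0.2 -0.8] 76.51412743997483
2603 100.93206323884917 ((557.4610595703125, 179.6579132080078), 22.013032913208008)
slim 163 [ 551.6 -327.5   89.6]
stout 529 [ 469.8 -214.4   90. ]
```

View pics/fs.png

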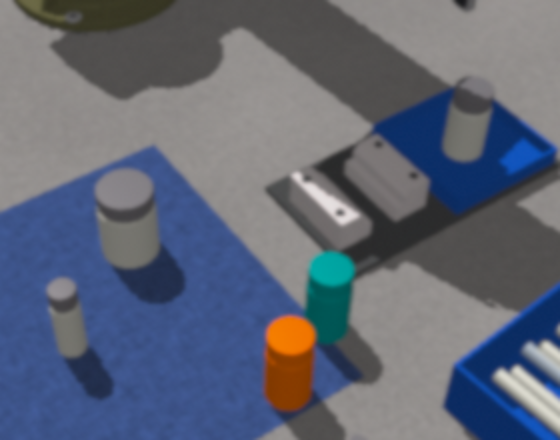

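The bottle stands upright in the tray at crop (467,125), cap top z about 101. The others are where they were.

```bash
python3 -c "
from plant import *
print(job_done())"
```

```text
the job is handed in; nothing more can be done
None
```

The job is done and handed in at about 14.4 s, well under the 42 s limit. The 46 mm white bottle was proved in the gauge and now stands upright in the blue tray.

- **Gauge proof:** I lowered the bottle into the middle of the slot with almost no side force. It stopped with its foot at about 28 mm, the height of the no-go step. Pressing further gave 12 N upward and it went no lower. I then lifted it out.
- **Final checks:** The bottle stands at (557, 180) with its cap top at z about 101, against the 102 expected from the tray floor. The gripper is clear above it and touches nothing.
- **Other bottles:** The slim and stout bottles, and the orange and turquoise look-alikes, were not touched.
- **Disagreements:** No check failed. The views differed by about 2 mm on the gauge and bottle positions, within calibration.

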